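Pack the fixings into a floor outlet box through its flush hatch

TASK

The floor outlet box is ready to ship except for its fixings: tip up the recessed ring pull (pressing its heel raises it), lift the hatch and leave it standing open by itself, leaning back past upright, then lay the flat carton the right way up on the floor of the box beside the outlet strip. Shut the hatch flush without slamming it, with the ring folded down into its recess, and leave the tall carton and the other things on the bench where they are.

Things in the scene. Friction and masses are not known exactly. Their poses are not given: they have to be found in the camera images.
- floor_box: Floor outlet box fixed to the bench, 220 x 254 x 95 mm: grey steel tub, aluminium deck frame, tread-plate hatch flush in it. Origin: centre of underside; x runs from the hatch's free edge (robot side) to its hinge, y left, z up. Opening x -80..84, y -88..88, deck z 95. Inside: floor z 3, walls x +-103, y -118; a fixed white outlet strip, 43 high, fills y above 65.
- bay (a point): Point on the floor inside the box at x -5, y -22 mm of the box's frame, a good middle place for the carton: open fingers clear the opening with the carton either way round.
- hatch (a joint): Hatch angle: 0 shut and flush, grows as the free edge lifts, stop at 1.92 rad (leaning back). A friction hinge (0.5 N m, hatch 0.45 kg) holds it wherever left, so it must be pushed all the way both ways; about 8 N lifts it at the ring. Shut, the gaps round it are 2 mm and only the ring gives a hold.
- hatch_hinge (a point): Middle of the hatch's hinge line, in the plane of its top face; the line runs along the box's y at x 83, z 95 mm.
- hatch_edge (a point): Middle of the hatch's free edge, on its top face, 165 mm from the hinge; axes: x to the hinge, y along it, z out of the top face. Plate 180 mm wide, 6 mm thick. The ring's cup under it begins 16 mm from the edge, is 55 mm wide, 27 mm deep, and ends 62 mm from the hinge. Part open, the hatch can be pinched across the plate here or pushed from below.
- ring_pull (a joint): Angle of the ring pull to the hatch: 0 lying in its recess just below the top face, grows as its bar lifts, stop at 1.4 rad. Light friction (0.025 N m) holds it where left. Pivot parallel to the hatch hinge, 100 mm from it, 6.5 mm below the top face; the bar lies on the free-edge side.
- ring_bar (a point): Middle of the ring's bar, 42 mm from the pivot. Ring of 7 mm rod, 46 mm wide outside over legs straight to 33 mm from the pivot; flat, its recess leaves under 4 mm beside it. Tipped up, pinch the legs across the 46 mm; the ring swings freely in that pinch. Keep it 0.7 rad or more off the plate or the fingers touch: an upright gripper lifts the hatch so to some 0.6 rad.
- ring_heel (a point): Top of the round knob, 24 mm wide, on the ring's short heel: 16 mm from the pivot on the hinge side, 1 mm below the top face when flat. Pressed down (2 to 3 N) it tips the bar up; 10 mm gives about 0.65 rad. Below is a well 25 mm deep, open from 3 to 36 mm beyond the pivot, 52 mm wide.
- fixings_carton: The flat brown carton, 63 x 85 mm, 45 mm high (66 x 88 x 49 over its flaps), about 0.2 kg. Origin under its middle, z up, x along the 63 mm side, y along the 85 mm side.
- tall_carton: A taller, pale carton, 66 x 73 mm, 94 mm high; bystander. Origin under its middle.
- screwdriver_blue: Loose screwdriver, 153 mm, bystander.
- drill_jig: Loose aluminium drill jig, 45 x 75 x 38 mm, bystander.
- bearing: Loose ball bearing, 52 mm across, bystander.
- marker: Loose marker pen, 135 mm, bystander.
- brush: Loose flat brush, 139 mm, bystander.

How it is judged:
By the outcome, as a careful person would: the job done as asked, in the order asked, and still so for the second after the job is handed in, with the robot touching nothing.
It also fails if it takes over 72 s, if anything falls off the work surface, if the arm or the gripper's body presses on something with over 40 N, if the wrist force passes 120 N, or if a joint passes its speed limit or range.

ROBOT

A 6-joint arm with a two-finger parallel gripper is mounted at the origin on a cart in front of the work surface, level with it; the furniture and walls round the work are solid. World frame = base frame: x ahead of the robot, y to its left, z up, the work surface at z = 0. Lengths are in mm, angles in rad, forces in N, time in s.
With the tool pointing down it reaches from about 350 to 975 mm from the base axis. Payload 7.1 kg.
Tool frame: the origin (TCP) lies between the finger pads; the fingertips stand 17 mm ahead of it and the grasp point (between the pads) lies 2 mm behind it; z points along the fingers, y is the line along which they close (so a half turn about z gives the same grasp; the last joint's range is limited). The gripper opens to 88 mm and grips with 3 to 60 N. Pads are 20 mm wide; open, the fingers measure 115 mm over their backs; the gripper's body (75 mm by 178 mm) begins 61 mm behind the grasp point.
Start: joints at [-1.247, 0.423, 1.63, -0, 1.089, -0.019], TCP at [210.095, -588.613, 239.675] pointing down, gripper open.
Joint ranges: [-3, 3], [-0.9, 2.11], [0.09, 2.58], [-1.31, 4.45], [0.11, 2.69], [-2.54, 2.54]. Speed limits (rad/s): [2.39, 2.39, 3.01, 3.14, 3.14, 3.14].

INTERFACE

Orientations are given as a rotation vector (axis times angle).
In Python, from workcell import ctrl gives the robot as it stands.
- The arm moves only by the shell command python3 jog.py 'ROWS' [OPENING]. ROWS is a JSON object with one list for each field, all of the same length, 1 to 5, a row being the entries at one place: dx, dy, dz (the shift in units of 100 mm), wx, wy, wz (a rotation vector in units of 0.2 rad); each row shifts and turns the commanded pose from where the row before left it, along the tool's axes as they then stand; what a row does not reach is not made up. A row lasts 1/12 s, in which the tool goes at most 41.7 mm and 0.125 rad, less where a joint would pass 70% of its speed; a pose out of reach is approached as far as the arm can. OPENING is the finger opening in mm, set as the command begins (- or left out keeps the last). The fingers move at their own pace and stop on an object; the grip force is fixed at half the most. Time passes only in rows, so rows that do not move let the fingers close. It prints the time, the measured TCP pose, the force, the opening and the grip force at its end. Input that does not fit is refused with a message, and nothing moves.
- ctrl.get_obs(): the state, without advancing time (a new reading comes with each control period).
- ctrl.get_image(name): name is "scene" or "top" or "wrist"; returns a dict with "img" (480x640x3 uint8, red, green, blue), "fx", "fy", "cx", "cy" (pixels), "R" (3x3) and "t" (3): a world point X has camera coordinates R X + t. Camera axes: x right, y down, z forward; pixel columns grow to the right and rows downward; lengths in mm; the calibration is good to about 2 mm. A picture is of the moment at which its call begins. There is no depth.
- ctrl.close_job(): hands the job in; it is judged then, once.
The state is a dict: "t": time; "qpos": joint angles; "qvel": joint speeds; "joint_torque": joint torques, N m; "ee_pos": TCP position; "orientation": TCP orientation; "ft_force": force on the tool from outside, world axes, zero at the start; "moment": the same for the moment, N m; "width": finger opening in mm; "grasp_force": force on a finger pad.
Only numpy, scipy, OpenCV 4.12 (cv2) and the standard library are available. Lean on these libraries where they do the work, as an engineer would, in place of code of your own. Each camera call takes 0.05 s, during which the arm holds its last target. There are 200 camera calls.

## Working session

There is one attempt and no reset: what is moved stays moved. The work goes in short steps, Python scripts to look and compute and a shell command to move; the robot and the scene stay as the last step left them, time stands still between calls to the robot, and variables do not carry over. Pictures are saved under pics/ and viewed, at most 10 in all, crops included, and the job is handed in when it is done.

```bash
ls; mkdir -p pics
python3 - <<'E'
from workcell import ctrl
import cv2,pickle
for n in("scene","top"):
    d=ctrl.get_image(n); cv2.imwrite(f"pics/{n}0.png",d["img"][:,:,::-1]); pickle.dump(d,open(f"{n}0.pkl","wb"))
    print(n,d["fx"],d["cx"],d["cy"],d["R"],d["t"])
o=ctrl.get_obs(); print(o)
E
```

```text
jog.py
pics
workcell.py
5 jog.py
scene 553.499306290683 323.4312737549358 238.05130615915735 [[-0.89935906 -0.4370563  -0.01162218]
 [-0.19685037  0.42852125 -0.88182735]
 [ 0.39038855 -0.79079158 -0.47142916]] [ 506.44112331  221.4455977  1141.15198722]
top 464.6869600352742 322.2609239291077 240.83944885629475 [[ 0.02649014 -0.99947977  0.01839722]
 [-0.99760719 -0.02760724 -0.06338562]
 [ 0.06386054 -0.0166741  -0.99781953]] [ -84.00538704  597.73107875 1146.98757148]
{'t': 0.1, 'qpos': array([-1.24697959e+00,  4.23777251e-01,  1.63061320e+00,  1.87804224e-05,
        1.08860551e+00, -1.89795908e-02]), 'qvel': array([-0.00014785, -0.00062908, -0.00180831,  0.00067168, -0.0005103 ,
        0.00065314]), 'joint_torque': array([ 7.60914354e-04, -5.45616210e+01, -2.74324125e+01,  6.46021287e-02,
        1.88034220e-02, -5.56887153e-05]), 'ee_pos': array([ 209.96266412, -588.16184071,  238.97155503]), 'orientation': array([-3.09419283e+00, -5.35580144e-01,  3.08716351e-04]), 'ft_force': array([ 0.08402567, -0.91342307,  0.40747817]), 'moment': array([ 0.0696341 , -0.01545976, -0.0258185 ]), 'grasp_force': 0.0, 'width': 88.05222541447479}
```

View pics/top0.png

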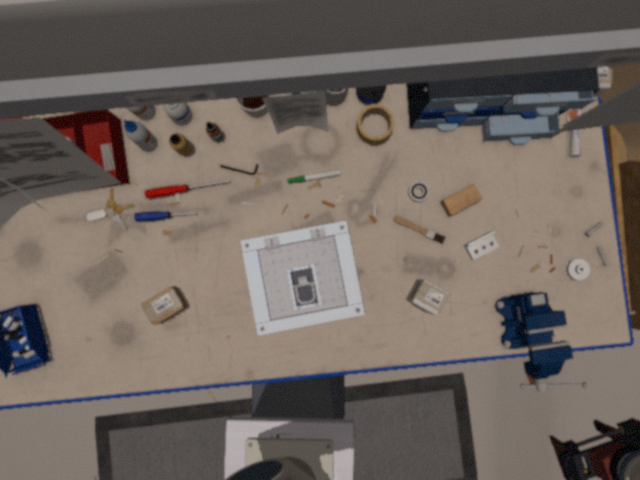

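View pics/scene0.png

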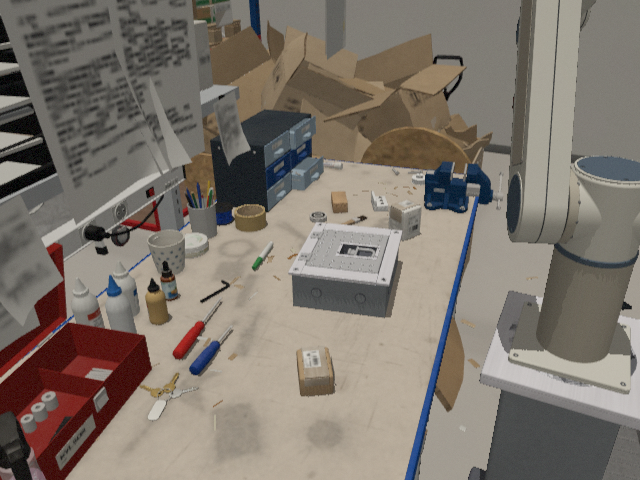

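```bash
cat > h.py <<'E'
import numpy as np,cv2,pickle
def ray(d,u,v,z):
    """world point on plane z seen at pixel u,v"""
    R=np.array(d["R"]);t=np.array(d["t"]);c=-R.T@t
    r=R.T@np.array([(u-d["cx"])/d["fx"],(v-d["cy"])/d["fy"],1]);return c+r*(z-c[2])/r[2]
def proj(d,X):
    p=np.array(d["R"])@np.array(X)+d["t"];return np.array([d["cx"]+d["fx"]*p[0]/p[2],d["cy"]+d["fy"]*p[1]/p[2]])
E
python3 - <<'E'
from h import *
d=pickle.load(open("top0.pkl","rb")); s=pickle.load(open("scene0.pkl","rb"))
img=d["img"]; hsv=cv2.cvtColor(img,cv2.COLOR_RGB2HSV)
m=((hsv[...,1]<35)&(hsv[...,2]>165)).astype(np.uint8)*255
m[:200]=0;m[350:]=0;m[:,:225]=0;m[:,380:]=0
m=cv2.morphologyEx(m,cv2.MORPH_OPEN,np.ones((3,3)))
c=max(cv2.findContours(m,0,2)[0],key=cv2.contourArea)
b=cv2.boxPoints(cv2.minAreaRect(c));print(b,cv2.contourArea(c))
P=np.array([ray(d,*p,95) for p in b]);print(P.round(1),P.mean(0))
print([np.linalg.norm(P[i]-P[i-1]).round(1) for i in range(4)])
e=[np.degrees(np.arctan2(*(P[i]-P[i-1])[1::-1])).round(2) for i in range(4)];print(e)
a=cv2.resize(img[230:345,230:375,::-1],None,fx=3,fy=3,interpolation=2)
a2=cv2.resize(img[275:335,130:200,::-1],None,fx=5,fy=5,interpolation=2)
k=s["img"][330:410,280:350,::-1];k=cv2.resize(k,None,fx=3.5,fy=3.5)
o=np.zeros((600,800,3),np.uint8);o[:345,:435]=a;o[:300,440:790]=a2;o[310:590,440:685]=k
cv2.imwrite("pics/z1.png",o)
E
```

```text
[[239.72745 239.97667]
 [346.8974  220.37242]
 [364.2632  315.30548]
 [257.09326 334.90973]] 3387.0
[[ 591.6  126.7   95. ]
 [ 644.9 -123.3   95. ]
 [ 424.  -168.9   95. ]
 [ 372.9   78.4   95. ]] [508.35331153 -21.79078073  95.        ]
[np.float64(224.0), np.float64(255.6), np.float64(225.6), np.float64(252.5)]
[np.float64(12.46), np.float64(-77.97), np.float64(-168.34), np.float64(101.68)]
```
View pics/z1.png

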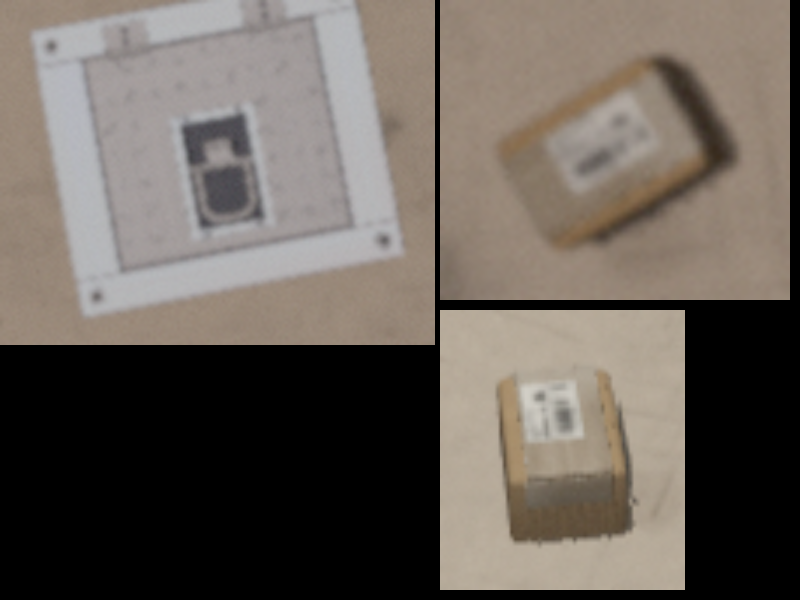

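Add to h.py:
```python
from scipy.spatial.transform import Rotation as Ro
BC=np.array([508.4,-21.8,0]);BY=0.2086
Rb=Ro.from_euler('z',BY).as_matrix()
def b2w(p): return BC+Rb@np.array(p,float)
def w2b(p): return Rb.T@(np.array(p,float)-BC)
def down(yaw,pitch=0):
    """tool down with tool x along box/world yaw (tool y = -90deg from it); pitch>0 tips fingers forward (+x)"""
    return Ro.from_euler('z',yaw).as_matrix()@Ro.from_euler('y',-pitch).as_matrix()@np.diag([1.,-1,-1])
def go(ctrl,*targets):
    """print the tool-frame shift and turn to each target (world pos, R) in turn"""
    o=ctrl.get_obs();p=o["ee_pos"];R=Ro.from_rotvec(o["orientation"]).as_matrix()
    print("t",round(o["t"],2),"box",w2b(p).round(1),"F",o["ft_force"].round(1),"w",round(o["width"],1))
    for P,Q in targets:
        Q=R if Q is None else Q
        print("d",(R.T@(np.array(P)-p)).round(1),"r",Ro.from_matrix(R.T@Q).as_rotvec().round(3)); p,R=np.array(P),Q
```

Run:
```python
from h import *
from workcell import ctrl
d=pickle.load(open("top0.pkl","rb")); s=pickle.load(open("scene0.pkl","rb"))
print("heel seen",w2b(ray(d,302.3,280,94)),"bar",w2b(ray(d,306.3,303,90)))
print("scene pred heel,edge",proj(s,b2w([-1,0,94])),[proj(s,b2w([x,y,95])).round() for x in(-110,110) for y in(-127,127)])
c=np.array([ray(d,u,v,47)[:2] for u,v in[(142,305),(171,287),(185,307),(155,324)]]);print(c,c.mean(0),[np.linalg.norm(c[i]-c[i-1]).round() for i in range(4)])
# carton contour: darker/browner than bench
img=d["img"][275:335,130:200];bg=np.median(img.reshape(-1,3),0);print(bg,img[20,45],img[32,20],img[40,15])
go(ctrl,(b2w([2.5,0,150]),down(BY)))
```

```text
heel seen [-6.2758711   0.76321483 94.        ] bar [-60.76876692   1.24562511  90.        ]
scene pred heel,edge [348.15221191 250.38260216] [array([401., 231.]), array([386., 284.]), array([316., 222.]), array([287., 272.])]
[[430.89215606 363.5316586 ]
 [475.91074923 295.99846787]
 [428.68960775 260.10468807]
 [386.26042084 330.13037632]] [430.43823347 312.44129772] [np.float64(56.0), np.float64(81.0), np.float64(59.0), np.float64(82.0)]
[150. 134. 119.] [140 125 112] [133 117  99] [147 134 118]
t 0.1 box [-409.3 -492.3  239. ] F [ 0.1 -0.9  0.4] w 88.1
d [ 473.9 -432.6   89.6] r [-0.001  0.     0.134]
```

Run:
```python
from h import *
s=pickle.load(open("scene0.pkl","rb"));d=pickle.load(open("top0.pkl","rb"))
for n,dd,(r0,r1,c0,c1),T in(("scene",s,(210,300,270,420),(165,30)),("top",d,(215,340,230,375),(165,35)),("top",d,(215,340,230,375),(180,30))):
    hsv=cv2.cvtColor(dd["img"],cv2.COLOR_RGB2HSV)
    m=np.zeros(hsv.shape[:2],np.uint8);w=hsv[r0:r1,c0:c1]
    m[r0:r1,c0:c1]=((w[...,2]>T[0])&(w[...,1]<T[1]))*255
    m=cv2.morphologyEx(m,cv2.MORPH_OPEN,np.ones((2,2)))
    c=max(cv2.findContours(m,0,2)[0],key=cv2.contourArea)
    h=cv2.convexHull(c);q=cv2.approxPolyN(h,4,ensure_convex=True).reshape(-1,2)
    P=np.array([ray(dd,*p,95) for p in q]);print(n,q.tolist(),w2b(P.mean(0)).round(1))
    for p in P: print(w2b(p).round(1),end=" ")
    print()
k=cv2.resize(s["img"][215:315,280:410,::-1],None,fx=6,fy=6,interpolation=2);cv2.imwrite("pics/s2.png",k)
```

```text
scene [[403, 231], [389, 285], [288, 273], [317, 222]] [-4.   1.5 95. ]
[-115.8 -126.2   95. ] [-116.3  129.2   95. ] [107.6 130.8  95. ] [ 108.5 -128.    95. ] 
top [[365, 315], [258, 336], [241, 241], [347, 222]] [-2.3 -1.4 95. ]
[-112.7 -128.3   95. ] [-114.7  124.4   95. ] [109.3 125.5  95. ] [ 108.7 -127.1   95. ] 
top [[269, 322], [257, 322], [244, 254], [257, 251]] [ -3.2 107.9  95. ]
[-87.7  93.9  95. ] [-82.7 121.2  95. ] [ 78.  123.8  95. ] [79.5 92.8 95. ]
```

View pics/s2.png

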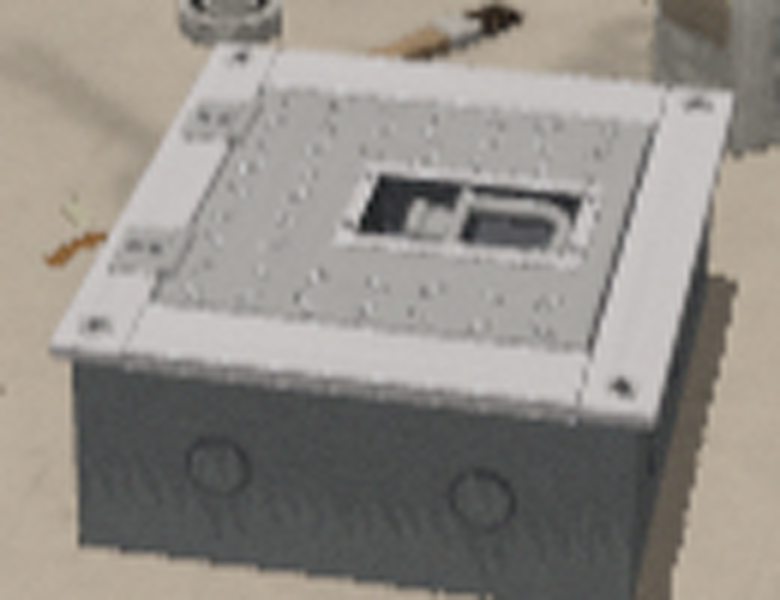

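The rows are not in the units I measure in: shifts go in units of 100 mm and turns go in units of 0.2 rad. I convert before sending: 29 mm is 0.29, -27 mm is -0.27, 0.07 rad is 0.35.

```bash
sed -i 's/^BC=.*/BC=np.array([505.5,-22.4,0]);BY=0.2086/' h.py
python3 jog.py '{"dx":[0.29, 0.29, 0.29, 0.29, 0.29], "dy":[-0.27, -0.27, -0.27, -0.27, -0.27], "dz":[0, 0, 0, 0, 0], "wx":[0, 0, 0, 0, 0], "wy":[0, 0, 0, 0, 0], "wz":[0.35, 0.32, 0, 0, 0]}' 0
python3 jog.py '{"dx":[0.29, 0.29, 0.29, 0.29, 0.29], "dy":[-0.27, -0.27, -0.27, -0.27, -0.27], "dz":[0, 0, 0, 0, 0], "wx":[0, 0, 0, 0, 0], "wy":[0, 0, 0, 0, 0], "wz":[0, 0, 0, 0, 0]}'
python3 jog.py '{"dx":[0.29, 0.29, 0.29, 0.29, 0.18], "dy":[-0.27, -0.27, -0.27, -0.27, -0.16], "dz":[0, 0, 0, 0, 0], "wx":[0, 0, 0, 0, 0], "wy":[0, 0, 0, 0, 0], "wz":[0, 0, 0, 0, 0]}'
python3 jog.py '{"dx":[0, 0], "dy":[0, 0], "dz":[0, 0], "wx":[0, 0], "wy":[0, 0], "wz":[0, 0]}'
python3 - <<'E'
from h import *
from workcell import ctrl
d=ctrl.get_image("wrist");pickle.dump(d,open("w1.pkl","wb"));cv2.imwrite("pics/w1.png",d["img"][:,:,::-1])
go(ctrl,(b2w([2.5,0,150]),down(BY)))
for X in([-1,0,94],[-59,0,90],[-17,0,90],[-82,0,95]): print(X,proj(d,b2w(X)).round())
E
```

```text
t: 0.52
ee_pos: [317.7, -420.6, 239.4]
orientation: [-3.124, -0.326, 0.0]
ft_force: [1.3, 0.2, 0.8]
width: 57.9
grasp_force: 0.0
t: 0.93
ee_pos: [431.7, -258.4, 239.6]
orientation: [-3.124, -0.327, 0.0]
ft_force: [0.3, -0.1, 0.4]
width: 24.5
grasp_force: 0.0
t: 1.35
ee_pos: [538.0, -108.1, 239.5]
orientation: [-3.124, -0.33, -0.0]
ft_force: [0.2, -1.2, 0.3]
width: 0.4
grasp_force: 0.0
t: 1.52
ee_pos: [536.7, -110.1, 239.2]
orientation: [-3.124, -0.332, 0.002]
ft_force: [0.0, -1.5, 0.1]
width: 0.5
grasp_force: 0.0
t 1.57 box [ 11.5 -93.  239.2] F [-0.4  0.9 -0. ] w 0.2
d [ -8.8 -93.   89.2] r [-0.     0.001  0.001]
[-1, 0, 94] [208. 253.]
[-59, 0, 90] [215. 316.]
[-17, 0, 90] [211. 270.]
[-82, 0, 95] [215. 342.]
```

View pics/w1.png

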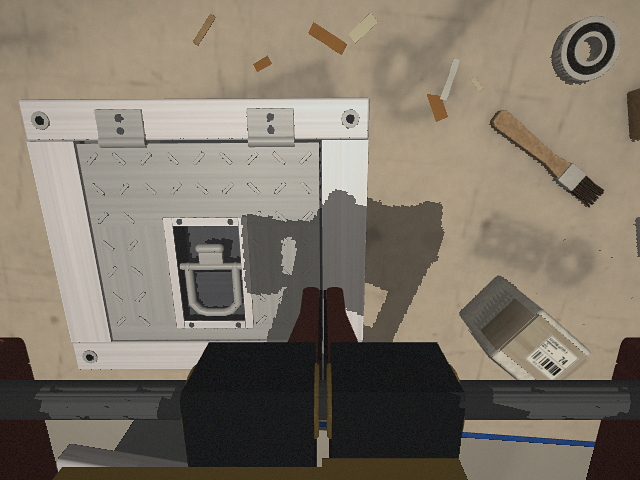

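```bash
python3 jog.py '{"dx":[-0.03, -0.03, -0.03, 0, 0], "dy":[-0.31, -0.31, -0.31, 0, 0], "dz":[0.2, 0.3, 0.3, 0.29, 0.1], "wx":[0, 0, 0, 0, 0], "wy":[0, 0, 0, 0, 0], "wz":[0, 0, 0, 0, 0]}'
python3 jog.py '{"dx":[0, 0, 0], "dy":[0, 0, 0], "dz":[0.05, 0.05, 0], "wx":[0, 0, 0], "wy":[0, 0, 0], "wz":[0, 0, 0]}'
python3 - <<'E'
from h import *
from workcell import ctrl
go(ctrl,(b2w([2,0,110]),down(BY)))
E
```

```text
t: 1.98
ee_pos: [505.7, -24.3, 119.8]
orientation: [-3.124, -0.328, 0.009]
ft_force: [-1.1, -0.7, -0.4]
width: 0.8
grasp_force: 0.0
t: 2.23
ee_pos: [509.7, -25.4, 113.2]
orientation: [3.125, 0.325, 0.001]
ft_force: [0.0, -0.2, -1.0]
width: 0.5
grasp_force: 0.0
t 2.23 box [  3.5  -3.8 113.2] F [ 0.  -0.2 -1. ] w 0.5
d [-1.5 -3.8  3.1] r [ 0.    -0.001 -0.002]
```

In the tool's units: 3 mm is 0.03, -4 mm is -0.04.

```bash
python3 jog.py '{"dx":[-0.02, 0, 0, 0, 0], "dy":[-0.04, 0, 0, 0, 0], "dz":[0.02, 0.03, 0.03, 0.03, 0.03], "wx":[0, 0, 0, 0, 0], "wy":[0, 0, 0, 0, 0], "wz":[0, 0, 0, 0, 0]}'
python3 jog.py '{"dx":[0, 0], "dy":[0, 0], "dz":[0.02, 0], "wx":[0, 0], "wy":[0, 0], "wz":[0, 0]}'
python3 - <<'E'
from h import *
from workcell import ctrl
d=ctrl.get_image("wrist");pickle.dump(d,open("w2.pkl","wb"));cv2.imwrite("pics/w2.png",d["img"][:,:,::-1])
go(ctrl)
E
```

```text
t: 2.65
ee_pos: [507.7, -20.8, 99.7]
orientation: [3.124, 0.327, 0.005]
ft_force: [1.4, 0.6, 5.0]
width: 0.5
grasp_force: 1.9
t: 2.82
ee_pos: [507.1, -20.7, 97.0]
orientation: [3.124, 0.328, 0.002]
ft_force: [3.7, -0.5, 0.8]
width: 0.5
grasp_force: 1.5
t 2.87 box [ 1.9  1.3 97.1] F [ 3.4 -0.3  1.1] w -0.2
```

View pics/w2.png

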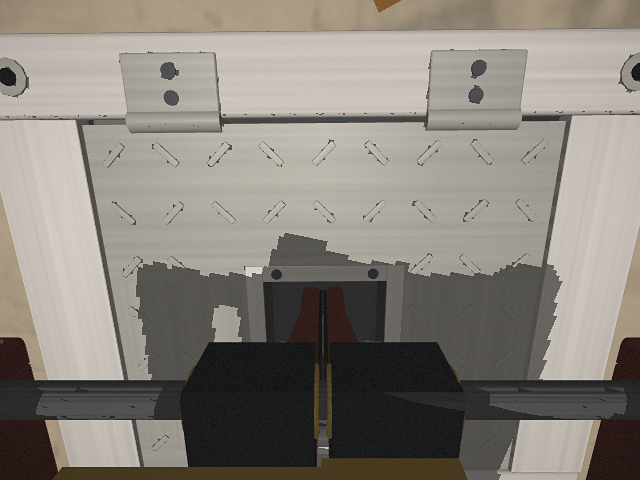

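```bash
python3 jog.py '{"dx":[0, 0, 0, 0, 0], "dy":[0, 0, 0, 0, 0], "dz":[0.03, 0, -0.2, -0.4, -0.4], "wx":[0, 0, 0, 0, 0], "wy":[0, 0, 0, 0, 0], "wz":[0, 0, 0, 0, 0]}'
python3 jog.py '{"dx":[0, 0, 0], "dy":[0.4, 0.4, 0], "dz":[0, 0, 0], "wx":[0, 0, 0], "wy":[0, 0, 0], "wz":[0, 0, 0]}' 66
python3 - <<'E'
from h import *
from workcell import ctrl
d=ctrl.get_image("wrist");pickle.dump(d,open("w3.pkl","wb"));cv2.imwrite("pics/w3.png",d["img"][150:400,:,::-1])
go(ctrl,(b2w([-35,0,150]),down(BY)))
for a in np.arange(.6,1.45,.1): print(round(a,1),proj(d,b2w([-17-42*np.cos(a),0,88.5+42*np.sin(a)])).round()-[0,150])
E
```

```text
t: 3.28
ee_pos: [503.9, -20.5, 193.1]
orientation: [-3.123, -0.327, 0.011]
ft_force: [0.2, -0.3, -0.1]
width: 0.5
grasp_force: 0.0
t: 3.53
ee_pos: [524.1, -103.4, 194.8]
orientation: [3.123, 0.323, 0.003]
ft_force: [-0.5, -0.2, 0.1]
width: 16.9
grasp_force: 0.0
t 3.58 box [  0.6 -80.8 193.9] F [-0.3  0.4  0.5] w 20.7
d [-35.8 -80.7  43.9] r [ 0.     0.    -0.003]
0.6 [199. 188.]
0.7 [197. 187.]
0.8 [195. 185.]
0.9 [193. 183.]
1.0 [192. 180.]
1.1 [190. 177.]
1.2 [188. 173.]
1.3 [187. 168.]
1.4 [186. 162.]
```

View pics/w3.png

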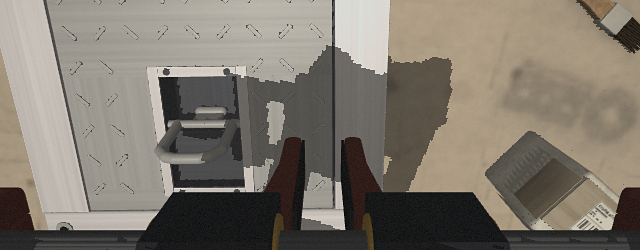

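Run:
```python
from h import *
d=pickle.load(open("w3.pkl","rb"))
print(proj(d,b2w([-17,0,88.5]))-[0,150],proj(d,b2w([-82,88,95]))-[0,150],proj(d,b2w([-82,-88,95]))-[0,150])
```

```text
[204.83909729 127.26710303] [ 92.20869015 212.21797034] [328.0080417  211.52944523]
```

In the tool's units: 20 mm is 0.2, 10 mm is 0.1.

```bash
python3 jog.py '{"dx":[-0.09, -0.09, -0.09, 0], "dy":[-0.27, -0.27, -0.27, 0], "dz":[0, 0.1, 0.2, 0], "wx":[0, 0, 0, 0], "wy":[0, 0, 0, 0], "wz":[0, 0, 0, 0]}' 66
python3 - <<'E'
from h import *
from workcell import ctrl
go(ctrl,(b2w([-26,0,119]),down(BY)))
E
```

```text
t: 3.92
ee_pos: [473.3, -21.9, 160.3]
orientation: [-3.121, -0.33, 0.016]
ft_force: [-1.8, 0.0, 0.8]
width: 47.5
grasp_force: 0.0
t 3.92 box [-31.4   7.2 160.3] F [-1.8  0.   0.8] w 47.5
d [ 5.8  7.3 41.2] r [-0.004  0.01   0.002]
```

```bash
python3 jog.py '{"dx":[0, 0, 0], "dy":[0, 0, 0], "dz":[0, 0, 0], "wx":[0, 0, 0], "wy":[0, 0, 0], "wz":[0, 0, 0]}'
python3 - <<'E'
from h import *
from workcell import ctrl
go(ctrl,(b2w([-26,0,119]),down(BY)))
E
```

```text
t: 4.17
ee_pos: [480.6, -25.6, 164.3]
orientation: [3.124, 0.327, 0.001]
ft_force: [0.3, -0.1, 0.3]
width: 65.3
grasp_force: 0.0
t 4.17 box [-25.1   2.  164.3] F [ 0.3 -0.1  0.3] w 65.3
d [-1.   2.  45.3] r [ 0.    -0.001  0.   ]
```

```bash
python3 jog.py '{"dx":[-0.01, 0, 0, 0], "dy":[0.02, 0, 0, 0], "dz":[0.15, 0.15, 0.15, 0], "wx":[0, 0, 0, 0], "wy":[0, 0, 0, 0], "wz":[0, 0, 0, 0]}'
python3 jog.py '{"dx":[0, 0, 0, 0], "dy":[0, 0, 0, 0], "dz":[0, 0, 0, 0], "wx":[0, 0, 0, 0], "wy":[0, 0, 0, 0], "wz":[0, 0, 0, 0]}' 30
python3 - <<'E'
from h import *
from workcell import ctrl
go(ctrl,(b2w([-26,0,119]),down(BY)))
E
```

```text
t: 4.5
ee_pos: [478.5, -28.1, 117.3]
orientation: [-3.124, -0.326, 0.004]
ft_force: [-0.6, -0.3, 0.2]
width: 65.9
grasp_force: 0.0
t: 4.83
ee_pos: [480.0, -27.7, 119.8]
orientation: [3.124, 0.327, 0.003]
ft_force: [-0.2, -0.8, 0.3]
width: 45.0
grasp_force: 30.0
t 4.83 box [-2.610e+01  1.000e-01  1.198e+02] F [-0.2 -0.8  0.3] w 45.0
d [0.1 0.1 0.8] r [ 0.001 -0.002  0.   ]
```

In the tool's units: 2 mm is 0.02, -5.5 mm is -0.055.

```bash
python3 jog.py '{"dx":[0.015, 0.018, 0.02, 0.022, 0.025], "dy":[0, 0, 0, 0, 0], "dz":[-0.055, -0.053, -0.052, -0.051, -0.05], "wx":[0, 0, 0, 0, 0], "wy":[0, 0, 0, 0, 0], "wz":[0, 0, 0, 0, 0]}'
python3 jog.py '{"dx":[0.027, 0.029, 0.031, 0.033, 0.035], "dy":[0, 0, 0, 0, 0], "dz":[-0.049, -0.048, -0.046, -0.045, -0.044], "wx":[0, 0, 0, 0, 0], "wy":[0, 0, 0, 0, 0], "wz":[0, 0, 0, 0, 0]}'
python3 jog.py '{"dx":[0.036, 0.038, 0], "dy":[0, 0, 0], "dz":[-0.042, -0.04, 0], "wx":[0, 0, 0], "wy":[0, 0, 0], "wz":[0, 0, 0]}'
python3 - <<'E'
from h import *
from workcell import ctrl
go(ctrl,(b2w([7.5,0,175.5]),down(BY)))
d=ctrl.get_image("scene");pickle.dump(d,open("s4.pkl","wb"));cv2.imwrite("pics/s4.png",cv2.resize(d["img"][150:330,250:450,::-1],None,fx=3,fy=3))
E
```

```text
t: 5.25
ee_pos: [485.8, -26.2, 144.3]
orientation: [3.124, 0.329, -0.011]
ft_force: [-5.4, -8.9, -7.7]
width: 45.2
grasp_force: 30.0
t: 5.67
ee_pos: [500.8, -23.0, 167.4]
orientation: [3.124, 0.328, -0.012]
ft_force: [-6.1, -7.3, -6.7]
width: 45.2
grasp_force: 30.0
t: 5.92
ee_pos: [509.0, -21.2, 176.3]
orientation: [3.124, 0.328, -0.009]
ft_force: [-5.8, -5.8, 1.2]
width: 44.9
grasp_force: 30.0
t 5.92 box [  3.7   0.4 176.3] F [-5.8 -5.8  1.2] w 44.9
d [3.8 0.4 0.8] r [-0.     0.006  0.001]
```

View pics/s4.png

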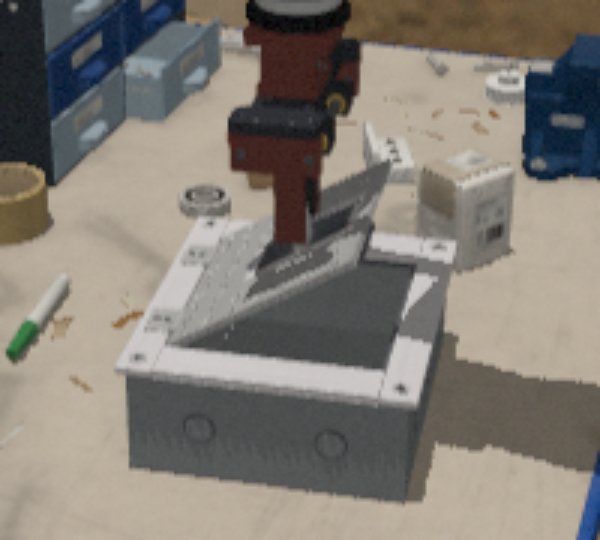

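```bash
python3 jog.py '{"dx":[0, 0, 0, 0, 0], "dy":[0, 0, 0, 0, 0], "dz":[0, 0, -0.15, -0.3, -0.3], "wx":[0, 0, 0, 0, 0], "wy":[0, 0, 0, 0, 0], "wz":[0, 0, 0, 0, 0]}' 70
python3 jog.py '{"dx":[-0.1, -0.15, -0.15, -0.15, 0], "dy":[0.35, 0.38, 0.38, 0.38, 0], "dz":[0, 0, 0, 0, 0], "wx":[0, 0, 0, 0, 0], "wy":[0, 0, 0, 0, 0], "wz":[0, 0, 0, 0, 0]}' 0
python3 - <<'E'
from h import *
from workcell import ctrl
go(ctrl,(b2w([-64,-150,166]),down(BY,.45)),(b2w([-64,-65,166]),down(BY,.45)))
E
```

```text
t: 6.38
ee_pos: [510.9, -20.3, 252.1]
orientation: [-3.124, -0.328, 0.003]
ft_force: [0.6, -0.3, 0.5]
width: 69.5
grasp_force: 0.0
t: 6.8
ee_pos: [488.1, -183.3, 252.5]
orientation: [3.123, 0.32, 0.003]
ft_force: [-0.0, 0.5, -0.2]
width: 40.0
grasp_force: 0.0
t 6.8 box [ -50.3 -153.8  252.5] F [-0.   0.5 -0.2] w 40.0
d [-13.8  -4.   86.4] r [ 0.004  0.448 -0.003]
d [  0. -85.   0.] r [0. 0. 0.]
```

```bash
python3 jog.py '{"dx":[-0.07, -0.07, 0, 0, 0], "dy":[-0.02, -0.02, 0, 0, 0], "dz":[0.29, 0.29, 0.29, 0, 0], "wx":[0, 0, 0, 0, 0], "wy":[0, 0, 0, 0.575, 0.575], "wz":[0, 0, 0, 0, 0]}' 0
python3 jog.py '{"dx":[0, 0, 0, 0], "dy":[0, 0, 0, 0], "dz":[0, 0, 0, 0], "wx":[0, 0, 0, 0], "wy":[0.55, 0.55, 0, 0], "wz":[0, 0, 0, 0]}' 0
python3 - <<'E'
from h import *
from workcell import ctrl
go(ctrl,(b2w([-64,-65,166]),down(BY,.45)))
d=ctrl.get_image("wrist");pickle.dump(d,open("w5.pkl","wb"));cv2.imwrite("pics/w5.png",d["img"][:,:,::-1])
for th in(.5,.55,.6,.65): print(th,[proj(d,b2w([83-165*np.cos(th),y,95+165*np.sin(th)])).round() for y in(-90,90)])
E
```

```text
t: 7.22
ee_pos: [474.6, -176.3, 162.9]
orientation: [-3.079, -0.324, -0.359]
ft_force: [0.0, 0.8, 0.2]
width: 6.7
grasp_force: 0.0
t: 7.55
ee_pos: [474.2, -174.6, 164.2]
orientation: [-3.018, -0.319, -0.593]
ft_force: [-0.1, -0.3, 0.5]
width: 0.5
grasp_force: 0.0
t 7.55 box [ -62.1 -142.4  164.2] F [-0.1 -0.3  0.5] w 0.5
d [ -1.1 -77.4  -1.7] r [-0.01   0.061 -0.   ]
0.5 [array([191., 327.]), array([-247.,  325.])]
0.55 [array([185., 318.]), array([-273.,  316.])]
0.6 [array([179., 308.]), array([-301.,  305.])]
0.65 [array([172., 295.]), array([-329.,  293.])]
```

View pics/w5.png

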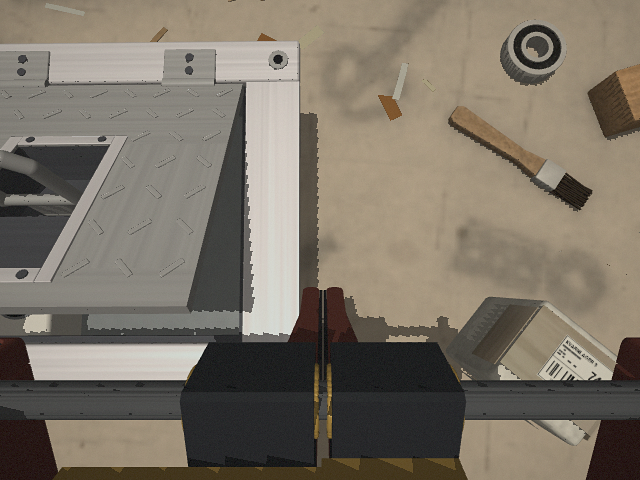

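In the tool's units: -1 mm is -0.01, -29 mm is -0.29, 0.06 rad is 0.3.

```bash
python3 jog.py '{"dx":[-0.01, 0, 0, 0, 0], "dy":[-0.2, -0.29, -0.28, 0, 0], "dz":[0, 0, 0, 0, 0], "wx":[0, 0, 0, 0, 0], "wy":[0.3, 0, 0, 0, 0], "wz":[0, 0, 0, 0, 0]}'
python3 - <<'E'
from h import *
from workcell import ctrl
p=.45;T=[]
for th in(.6,.8,1.,1.2,1.4,1.6,1.75,1.85):
    C=np.array([83-150*np.cos(th)-6*np.sin(th),95+150*np.sin(th)-6*np.cos(th)])+[-16.4,11]
    T.append((b2w([C[0],-65,C[1]]),down(BY,p)))
go(ctrl,*T)
E
```

```text
t: 8.02
ee_pos: [458.2, -98.0, 164.8]
orientation: [-2.991, -0.324, -0.684]
ft_force: [0.3, -0.5, 0.3]
width: 0.6
grasp_force: 0.1
t 8.02 box [-61.9 -64.2 164.8] F [ 0.3 -0.5  0.3] w 0.6
d [ 10.3   0.7 -18.2] r [-0.011 -0.001  0.005]
d [ 26.8  -0.  -13.3] r [0. 0. 0.]
d [29.  -0.  -7.7] r [0. 0. 0.]
d [29.9  0.  -1.8] r [0. 0. 0.]
d [29.7 -0.   4.2] r [0. 0. 0.]
d [28.3  0.  10. ] r [0. 0. 0.]
d [19.6 -0.  11.1] r [0. 0. 0.]
d [12.  0.  9.] r [0. 0. 0.]
```

```bash
python3 jog.py '{"dx":[0.05, 0.05, 0.09, 0.09, 0.09], "dy":[0, 0, 0, 0, 0], "dz":[-0.09, -0.09, -0.044, -0.044, -0.044], "wx":[0, 0, 0, 0, 0], "wy":[0, 0, 0, 0, 0], "wz":[0, 0, 0, 0, 0]}'
python3 jog.py '{"dx":[0.097, 0.097, 0.097, 0.1, 0.1], "dy":[0, 0, 0, 0, 0], "dz":[-0.026, -0.026, -0.026, -0.006, -0.006], "wx":[0, 0, 0, 0, 0], "wy":[0, 0, 0, 0, 0], "wz":[0, 0, 0, 0, 0]}'
python3 jog.py '{"dx":[0.1, 0.1, 0.1, 0.097, 0.095], "dy":[0, 0, 0, 0, 0], "dz":[-0.006, 0.014, 0.014, 0.014, 0.033], "wx":[0, 0, 0, 0, 0], "wy":[0, 0, 0, 0, 0], "wz":[0, 0, 0, 0, 0]}'
python3 - <<'E'
from h import *
from workcell import ctrl
p=.45;T=[]
for th in(1.6,1.75,1.85):
    C=np.array([83-150*np.cos(th)-6*np.sin(th),95+150*np.sin(th)-6*np.cos(th)])+[-16.4,11]
    T.append((b2w([C[0],-65,C[1]]),down(BY,p)))
go(ctrl,*T)
d=ctrl.get_image("scene");cv2.imwrite("pics/s6.png",cv2.resize(d["img"][100:330,230:450,::-1],None,fx=2.5,fy=2.5))
E
```

```text
t: 8.43
ee_pos: [475.9, -95.5, 208.1]
orientation: [-2.992, -0.319, -0.678]
ft_force: [-3.0, 0.6, -4.6]
width: 0.4
grasp_force: 2.1
t: 8.85
ee_pos: [516.2, -87.5, 238.0]
orientation: [-2.993, -0.319, -0.68]
ft_force: [-6.6, 0.4, 1.3]
width: 0.4
grasp_force: 2.3
t: 9.27
ee_pos: [563.3, -77.6, 253.6]
orientation: [-2.993, -0.318, -0.684]
ft_force: [-4.0, -0.3, 3.3]
width: 0.5
grasp_force: 2.0
t 9.27 box [ 45.1 -65.9 253.6] F [-4.  -0.3  3.3] w 0.5
d [19.  -0.8  6.4] r [-0.009 -0.     0.001]
d [19.6 -0.  11.1] r [0. 0. 0.]
d [12.  0.  9.] r [0. 0. 0.]
```

View pics/s6.png

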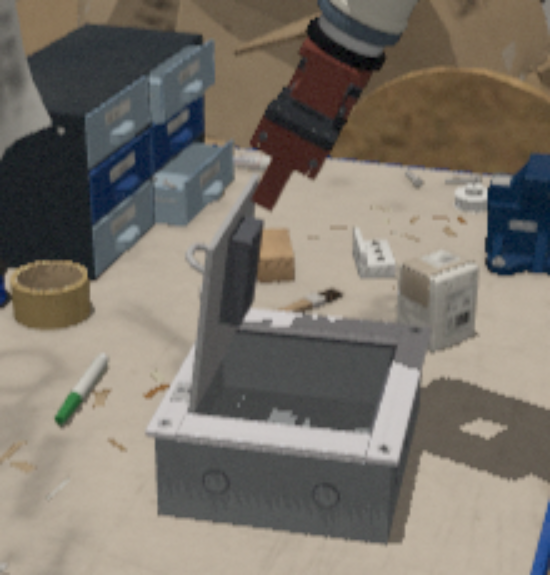

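In the tool's units: 7 mm is 0.07, 6 mm is 0.06.

```bash
python3 jog.py '{"dx":[0.095, 0.095, 0.07, 0.07, 0.06], "dy":[0, 0, 0, 0, 0], "dz":[0.033, 0.033, 0.04, 0.04, 0.04], "wx":[0, 0, 0, 0, 0], "wy":[0, 0, 0, 0, 0], "wz":[0, 0, 0, 0, 0]}'
python3 jog.py '{"dx":[0.06, 0.05, 0, 0], "dy":[0, 0, 0, 0], "dz":[0.04, 0.04, 0, 0], "wx":[0, 0, 0, 0], "wy":[0, 0, 0, 0], "wz":[0, 0, 0, 0]}'
python3 - <<'E'
from h import *
from workcell import ctrl
go(ctrl)
E
```

```text
t: 9.73
ee_pos: [605.8, -68.0, 253.8]
orientation: [-2.992, -0.319, -0.686]
ft_force: [-3.7, -1.1, 2.7]
width: 0.2
grasp_force: 1.6
t: 10.07
ee_pos: [617.9, -65.0, 250.6]
orientation: [-2.992, -0.319, -0.684]
ft_force: [-0.5, -0.8, -0.4]
width: 0.6
grasp_force: 0.0
t 10.07 box [101.1 -64.9 250.6] F [-0.5 -0.8 -0.4] w 0.6
```

The rows are not in the units I measure in: shifts go in units of 100 mm and turns go in units of 0.2 rad. I convert before sending: -30 mm is -0.3, -25 mm is -0.25, -0.112 rad is -0.56.

```bash
python3 jog.py '{"dx":[-0.25, -0.3, -0.3, -0.3, 0], "dy":[0, 0, 0, 0, 0], "dz":[-0.12, -0.15, -0.15, -0.15, 0], "wx":[0, 0, 0, 0, 0], "wy":[0, 0, 0, -0.56, -0.56], "wz":[0, 0, 0, 0, 0]}'
python3 jog.py '{"dx":[0, 0, 0, 0, 0], "dy":[-0.3, -0.4, -0.4, 0, 0], "dz":[0, 0, 0, 0, 0], "wx":[0, 0, 0, 0, 0], "wy":[-0.56, -0.56, 0, 0, 0], "wz":[0, 0, -0.625, -0.625, -0.625]}' 88
python3 - <<'E'
from h import *
from workcell import ctrl
go(ctrl,((462,261,240),down(np.radians(122))))
E
```

```text
t: 10.48
ee_pos: [484.6, -93.4, 250.9]
orientation: [-3.075, -0.323, -0.332]
ft_force: [1.2, 0.2, -0.7]
width: 0.5
grasp_force: 0.0
t: 10.9
ee_pos: [468.4, 17.3, 252.9]
orientation: [-2.993, -0.925, -0.005]
ft_force: [0.5, 0.3, 0.3]
width: 30.0
grasp_force: 0.0
t 10.9 box [-28.1  46.5 252.9] F [0.5 0.3 0.3] w 30.0
d [ 132.2 -204.7   15.1] r [-0.002 -0.01  -1.53 ]
```

```bash
python3 jog.py '{"dx":[0.22, 0.22, 0.22, 0.22, 0.22], "dy":[-0.34, -0.34, -0.34, -0.34, -0.34], "dz":[0.02, 0.02, 0.02, 0.02, 0.02], "wx":[0, 0, 0, 0, 0], "wy":[0, 0, 0, 0, 0], "wz":[0, 0, 0, 0, 0]}' 88
python3 jog.py '{"dx":[0.22, 0, 0, 0, 0], "dy":[-0.34, 0, 0, 0, 0], "dz":[0.05, 0, 0, 0, 0], "wx":[0, 0, 0, 0, 0], "wy":[0, 0, 0, 0, 0], "wz":[-0.625, -0.625, -0.625, -0.625, -0.625]}'
python3 jog.py '{"dx":[0, 0, 0, 0, 0], "dy":[0, 0, 0, 0, 0], "dz":[0, 0, 0, 0, 0], "wx":[0, 0, 0, 0, 0], "wy":[0, 0, 0, 0, 0], "wz":[-0.625, -0.625, -0.625, -0.625, -0.625]}'
python3 jog.py '{"dx":[0, 0, 0, 0, 0], "dy":[0, 0, 0, 0, 0], "dz":[0, 0, 0, 0, 0], "wx":[0, 0, 0, 0, 0], "wy":[0, 0, 0, 0, 0], "wz":[-0.625, -0.625, -0.15, 0, 0]}'
python3 - <<'E'
from h import *
from workcell import ctrl
go(ctrl,((462,261,240),down(np.radians(122))))
d=ctrl.get_image("wrist");pickle.dump(d,open("w7.pkl","wb"));cv2.imwrite("pics/w7.png",d["img"][:,:,::-1])
print(proj(d,(430,312,47)))
E
```

```text
t: 11.32
ee_pos: [465.2, 219.3, 244.8]
orientation: [-2.999, -0.909, -0.006]
ft_force: [1.0, -0.3, 1.0]
width: 63.5
grasp_force: 0.0
t: 11.73
ee_pos: [464.7, 258.5, 239.8]
orientation: [-2.568, -1.797, -0.008]
ft_force: [0.3, 0.0, -0.0]
width: 87.4
grasp_force: 0.0
t: 12.15
ee_pos: [464.9, 258.0, 240.0]
orientation: [-1.894, -2.501, -0.012]
ft_force: [0.5, -0.1, 0.2]
width: 88.0
grasp_force: 0.0
t: 12.57
ee_pos: [465.0, 258.0, 240.1]
orientation: [-1.537, -2.735, -0.012]
ft_force: [0.3, -0.2, 0.1]
width: 87.9
grasp_force: 0.0
t 12.57 box [ 18.5 282.7 240.1] F [ 0.3 -0.2  0.1] w 87.9
d [ 4.1 -1.   0.1] r [ 0.005 -0.007 -0.012]
[319.70696934 153.32482581]
```

View pics/w7.png

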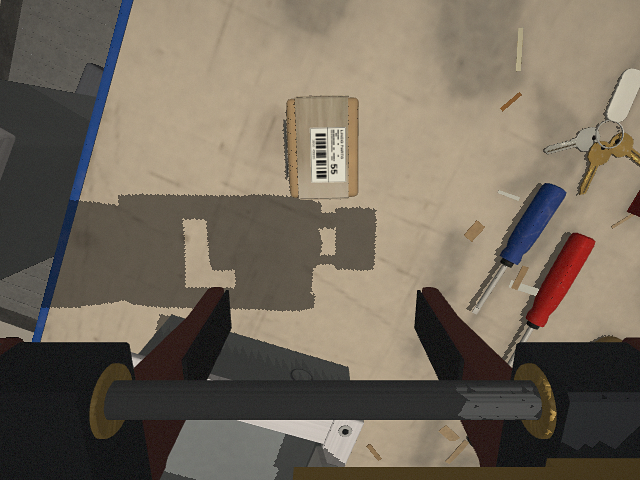

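I've viewed 11 pictures, one over the limit of 10. I won't view any more, and will measure numerically from here. The last picture shows the carton label-up, with top-face corners at about (289,98), (357,97), (358,195) and (291,198).

Run:
```python
from h import *
from workcell import ctrl
d=pickle.load(open("w7.pkl","rb"))
q=[(289,98),(357,97),(358,195),(291,198)]
P=np.array([ray(d,*p,46) for p in q]);c=P.mean(0);print(P.round(1),c)
print([np.linalg.norm(P[i]-P[i-1]).round(1) for i in range(4)],[np.degrees(np.arctan2(*(P[i]-P[i-1])[1::-1])).round(1) for i in range(4)])
L=P[0]+P[1]-P[2]-P[3];yaw=np.arctan2(L[1],L[0]);print(np.degrees(yaw))
go(ctrl,((c[0],c[1],80),down(yaw)),((c[0],c[1],38),None))
```

```text
[[384.4 337.2  46. ]
 [433.  367.7  46. ]
 [478.6 298.7  46. ]
 [428.2 264.8  46. ]] [431.04779086 317.11859629  46.        ]
[np.float64(84.6), np.float64(57.3), np.float64(82.8), np.float64(60.7)] [np.float64(121.1), np.float64(32.2), np.float64(-56.5), np.float64(-146.1)]
122.28297066405477
t 12.62 box [ 18.5 282.7 240.1] F [-0.3 -0.   0.4] w 87.9
d [ 67.    0.9 160.6] r [ 0.005 -0.007 -0.017]
d [ 0.  0. 42.] r [0. 0. 0.]
```

```bash
python3 jog.py '{"dx":[0.17, 0.17, 0.17, 0.16, 0], "dy":[0, 0, 0, 0.01, 0], "dz":[0.2, 0.2, 0.3, 0.3, 0.3], "wx":[0, 0, 0, 0, 0], "wy":[0, 0, 0, 0, 0], "wz":[-0.085, 0, 0, 0, 0]}'
python3 jog.py '{"dx":[0, 0, 0, 0, 0], "dy":[0, 0, 0, 0, 0], "dz":[0.3, 0.25, 0.15, 0, 0], "wx":[0, 0, 0, 0, 0], "wy":[0, 0, 0, 0, 0], "wz":[0, 0, 0, 0, 0]}'
python3 - <<'E'
from h import *
from workcell import ctrl
go(ctrl,((431,317.1,40),down(np.radians(122.2))))
E
```

```text
t: 13.03
ee_pos: [429.7, 318.5, 109.9]
orientation: [-1.512, -2.75, -0.015]
ft_force: [0.6, -0.1, 0.9]
width: 87.4
grasp_force: 0.0
t: 13.45
ee_pos: [430.1, 316.9, 40.1]
orientation: [-1.512, -2.748, -0.01]
ft_force: [-0.4, 0.5, -0.8]
width: 87.9
grasp_force: 0.0
t 13.45 box [ -3.5 347.5  40.1] F [-0.4  0.5 -0.8] w 87.9
d [-0.3  0.9  0.1] r [ 0.003 -0.007  0.003]
```

In the tool's units: -40 mm is -0.4, -30 mm is -0.3, 0.125 rad is 0.625.

```bash
python3 jog.py '{"dx":[0, 0, 0, 0, 0], "dy":[0, 0, 0, 0, 0], "dz":[0, 0, 0, 0, 0], "wx":[0, 0, 0, 0, 0], "wy":[0, 0, 0, 0, 0], "wz":[0, 0, 0, 0, 0]}' 50
python3 jog.py '{"dx":[0, 0, 0, 0, 0], "dy":[0, 0, 0, 0, 0], "dz":[-0.1, -0.3, -0.4, -0.4, -0.4], "wx":[0, 0, 0, 0, 0], "wy":[0, 0, 0, 0, 0], "wz":[0, 0, 0, 0, 0]}'
python3 jog.py '{"dx":[0, 0, 0, 0, 0], "dy":[0, 0, 0, 0, 0], "dz":[-0.25, 0, 0, 0, 0], "wx":[0, 0, 0, 0, 0], "wy":[0, 0, 0, 0, 0], "wz":[0.625, 0.625, 0.625, 0.625, 0.625]}'
python3 jog.py '{"dx":[0, 0, 0, 0, 0], "dy":[0, 0, 0, 0, 0], "dz":[0, 0, 0, 0, 0], "wx":[0, 0, 0, 0, 0], "wy":[0, 0, 0, 0, 0], "wz":[0.625, 0.625, 0.625, 0.625, 0.625]}'
python3 jog.py '{"dx":[0, 0, 0, 0, 0], "dy":[0, 0, 0, 0, 0], "dz":[0, 0, 0, 0, 0], "wx":[0, 0, 0, 0, 0], "wy":[0, 0, 0, 0, 0], "wz":[0.625, 0.625, 0.625, 0.625, 0.625]}'
python3 - <<'E'
from h import *
from workcell import ctrl
go(ctrl,(b2w([-5,-22,220]),down(BY)),(b2w([-5,-22,43]),None))
E
```

```text
t: 13.87
ee_pos: [430.9, 317.4, 41.6]
orientation: [-1.512, -2.75, -0.014]
ft_force: [0.1, -0.3, 6.8]
width: 62.6
grasp_force: 30.0
t: 14.28
ee_pos: [429.7, 315.2, 202.6]
orientation: [-1.512, -2.749, -0.011]
ft_force: [0.6, 1.1, -2.7]
width: 62.4
grasp_force: 30.0
t: 14.7
ee_pos: [430.0, 315.3, 226.4]
orientation: [-2.289, -2.143, -0.011]
ft_force: [-0.6, 0.5, -1.8]
width: 62.5
grasp_force: 30.0
t: 15.12
ee_pos: [429.9, 315.2, 226.0]
orientation: [-2.836, -1.335, -0.006]
ft_force: [0.1, 0.1, -1.7]
width: 62.6
grasp_force: 30.0
t: 15.53
ee_pos: [430.0, 315.2, 226.1]
orientation: [-3.108, -0.398, -0.002]
ft_force: [-0.7, 0.3, -1.9]
width: 62.9
grasp_force: 30.0
t 15.53 box [ -4.  345.9 226.1] F [-0.7  0.3 -1.9] w 62.9
d [-18.1 367.5   3. ] r [-0.008 -0.002  0.046]
d [  0.   0. 177.] r [0. 0. 0.]
```

In the tool's units: 40 mm is 0.4, -18 mm is -0.18, 0.046 rad is 0.23.

```bash
python3 jog.py '{"dx":[-0.18, 0, 0, 0, 0], "dy":[0.2, 0.4, 0.4, 0.4, 0.4], "dz":[0, 0, 0, 0, 0], "wx":[0, 0, 0, 0, 0], "wy":[0, 0, 0, 0, 0], "wz":[0.23, 0, 0, 0, 0]}'
python3 jog.py '{"dx":[0, 0, 0, 0, 0], "dy":[0.4, 0.4, 0.4, 0.4, 0.2], "dz":[0, 0, 0, 0, 0], "wx":[0, 0, 0, 0, 0], "wy":[0, 0, 0, 0, 0], "wz":[0, 0, 0, 0, 0]}'
python3 jog.py '{"dx":[0, 0, 0, 0], "dy":[0.05, 0, 0, 0], "dz":[0.2, 0.2, 0, 0], "wx":[0, 0, 0, 0], "wy":[0, 0, 0, 0], "wz":[0, 0, 0, 0]}'
python3 - <<'E'
from h import *
from workcell import ctrl
go(ctrl,(b2w([-5,-22,110]),down(BY)),(b2w([-5,-22,44]),None))
E
```

```text
t: 15.95
ee_pos: [451.8, 133.6, 224.6]
orientation: [-3.115, -0.338, -0.003]
ft_force: [0.6, 0.7, -1.5]
width: 62.6
grasp_force: 30.0
t: 16.37
ee_pos: [491.0, -44.2, 223.3]
orientation: [-3.116, -0.333, -0.004]
ft_force: [-0.2, 0.7, -2.6]
width: 62.5
grasp_force: 30.0
t: 16.7
ee_pos: [490.8, -45.1, 182.3]
orientation: [-3.114, -0.336, 0.002]
ft_force: [0.2, -0.8, -2.1]
width: 62.6
grasp_force: 30.0
t 16.7 box [-19.1 -19.2 182.3] F [ 0.2 -0.8 -2.1] w 62.6
d [14.1  3.6 72.2] r [-0.009  0.     0.006]
d [ 0.  0. 66.] r [0. 0. 0.]
```

In the tool's units: 18 mm is 0.18, 7 mm is 0.07, -0.009 rad is -0.045.

```bash
python3 jog.py '{"dx":[0.07, 0.07, 0, 0, 0], "dy":[0.02, 0.02, 0, 0, 0], "dz":[0.18, 0.18, 0.18, 0.18, 0], "wx":[-0.045, 0, 0, 0, 0], "wy":[0, 0, 0, 0, 0], "wz":[0, 0, 0, 0, 0]}'
python3 jog.py '{"dx":[0, 0, 0, 0, 0], "dy":[0, 0, 0, 0, 0], "dz":[0.18, 0.18, 0.15, 0.08, 0], "wx":[0, 0, 0, 0, 0], "wy":[0, 0, 0, 0, 0], "wz":[0, 0, 0, 0, 0]}'
python3 - <<'E'
from h import *
from workcell import ctrl
go(ctrl,(b2w([-5,-22,44]),down(BY)))
E
```

```text
t: 17.12
ee_pos: [505.3, -45.2, 109.3]
orientation: [-3.123, -0.339, 0.001]
ft_force: [0.4, 0.8, -2.7]
width: 62.8
grasp_force: 30.0
t: 17.53
ee_pos: [506.5, -45.6, 51.6]
orientation: [3.123, 0.338, 0.002]
ft_force: [-0.6, 1.1, -2.0]
width: 62.7
grasp_force: 30.0
t 17.53 box [ -3.8 -22.9  51.6] F [-0.6  1.1 -2. ] w 62.7
d [-1.2 -0.9  7.6] r [ 0.    -0.002  0.007]
```

In the tool's units: 3 mm is 0.03, 2 mm is 0.02.

```bash
python3 jog.py '{"dx":[0, 0, 0, 0, 0], "dy":[0, 0, 0, 0, 0], "dz":[0.03, 0.02, 0.02, 0.01, 0], "wx":[0, 0, 0, 0, 0], "wy":[0, 0, 0, 0, 0], "wz":[0, 0, 0, 0, 0]}'
python3 - <<'E'
from h import *
from workcell import ctrl
go(ctrl,(b2w([-5,-22,44]),down(BY)))
E
```

```text
t: 17.95
ee_pos: [507.3, -45.9, 44.6]
orientation: [3.123, 0.337, 0.006]
ft_force: [-1.5, 1.5, 5.0]
width: 62.5
grasp_force: 30.0
t 17.95 box [ -3.1 -23.3  44.6] F [-1.5  1.5  5. ] w 62.5
d [-1.9 -1.3  0.6] r [ 0.001 -0.004  0.007]
```

```bash
python3 jog.py '{"dx":[0, 0, 0, 0, 0], "dy":[0, 0, 0, 0, 0], "dz":[0, 0, 0, 0, -0.05], "wx":[0, 0, 0, 0, 0], "wy":[0, 0, 0, 0, 0], "wz":[0, 0, 0, 0, 0]}' 86
python3 jog.py '{"dx":[0, 0, 0, 0, 0], "dy":[0, 0, 0, 0, 0], "dz":[-0.15, -0.3, -0.4, -0.4, -0.4], "wx":[0, 0, 0, 0, 0], "wy":[0, 0, 0, 0, 0], "wz":[0, 0, 0, 0, 0]}'
python3 jog.py '{"dx":[-0.15, -0.15, -0.15, 0, 0], "dy":[0, 0, 0, 0, 0], "dz":[-0.4, -0.3, 0, 0, 0], "wx":[0, 0, 0, 0, 0], "wy":[0, 0, 0, 0, 0], "wz":[0, 0, 0, 0, 0]}' 0
python3 - <<'E'
from h import *
from workcell import ctrl
go(ctrl)
d=ctrl.get_image("wrist");pickle.dump(d,open("w8.pkl","wb"))
hsv=cv2.cvtColor(d["img"],cv2.COLOR_RGB2HSV)
print([proj(d,b2w([x,y,48])).round().tolist() for x in(-49,39) for y in(-55,11)],[proj(d,b2w([x,y,95])).round().tolist() for x in(-80,84) for y in(-88,88)])
for y in(-80,-70,-60,-50,-22,0,8,15,25,40): 
    u,v=proj(d,b2w([15,y,48])).round().astype(int); print(y,(u,v),hsv[v,u] if 0<=v<480 else None)
for x in(-40,-20,0,20,35,45,55,70): 
    u,v=proj(d,b2w([x,-22,48])).round().astype(int); print('x',x,(u,v),hsv[v,u] if 0<=v<480 else None)
E
```

```text
t: 18.37
ee_pos: [506.1, -45.9, 48.1]
orientation: [3.123, 0.337, 0.002]
ft_force: [-0.9, -0.4, 0.0]
width: 85.7
grasp_force: 0.0
t: 18.78
ee_pos: [505.6, -45.8, 215.4]
orientation: [3.123, 0.337, 0.003]
ft_force: [1.2, -0.7, 0.2]
width: 86.2
grasp_force: 0.0
t: 19.2
ee_pos: [462.1, -55.4, 282.8]
orientation: [3.123, 0.336, 0.005]
ft_force: [0.4, 0.2, 0.2]
width: 55.8
grasp_force: 0.0
t 19.2 box [-49.3 -23.3 282.8] F [0.4 0.2 0.2] w 55.8
[[352.0, 215.0], [288.0, 215.0], [355.0, 125.0], [286.0, 125.0]] [[391.0, 258.0], [202.0, 257.0], [402.0, 66.0], [185.0, 64.0]]
-80 (np.int64(380), np.int64(151)) [ 38   8 136]
-70 (np.int64(370), np.int64(151)) [ 45  11 141]
-60 (np.int64(359), np.int64(151)) [ 48   9 141]
-50 (np.int64(349), np.int64(151)) [ 16 112 171]
-22 (np.int64(321), np.int64(151)) [ 21  54 183]
0 (np.int64(298), np.int64(151)) [ 17 111 174]
8 (np.int64(290), np.int64(151)) [36 15 87]
15 (np.int64(283), np.int64(151)) [ 30   7 146]
25 (np.int64(273), np.int64(151)) [ 30   7 141]
40 (np.int64(257), np.int64(151)) [ 47  15 151]
x -40 (np.int64(320), np.int64(207)) [ 18  57 184]
x -20 (np.int64(320), np.int64(187)) [21 33 78]
x 0 (np.int64(321), np.int64(167)) [34 24 85]
x 20 (np.int64(321), np.int64(146)) [ 20  59 172]
x 35 (np.int64(321), np.int64(130)) [ 20  64 167]
x 45 (np.int64(321), np.int64(119)) [ 42   9 148]
x 55 (np.int64(321), np.int64(108)) [ 40  10 150]
x 70 (np.int64(321), np.int64(91)) [40 10 75]
```

In the tool's units: 10 mm is 0.1, 36 mm is 0.36.

```bash
python3 jog.py '{"dx":[0, 0.36, 0.36, 0.36, 0.36], "dy":[0.1, 0.09, 0.09, 0.09, 0], "dz":[-0.25, 0, 0, 0, 0], "wx":[0, 0, 0, 0, 0], "wy":[0, 0, 0, 0, 0], "wz":[0, 0, 0, 0, 0]}' 0
python3 jog.py '{"dx":[0.36, 0.36, 0, 0], "dy":[0, 0, 0, 0], "dz":[0, 0, 0, 0], "wx":[0, 0, 0, 0], "wy":[0, 0, 0, 0], "wz":[0, 0, 0, 0]}'
python3 - <<'E'
from h import *
from workcell import ctrl
go(ctrl,(b2w([165,-60,305]),down(BY)),(b2w([165,-60,232]),None))
E
```

```text
t: 19.67
ee_pos: [613.1, -61.5, 306.0]
orientation: [3.123, 0.336, 0.001]
ft_force: [0.5, -1.3, 0.7]
width: 18.8
grasp_force: 0.0
t: 20.0
ee_pos: [682.3, -44.6, 304.6]
orientation: [-3.123, -0.339, 0.002]
ft_force: [-1.5, -0.3, -0.6]
width: 0.4
grasp_force: 0.0
t 20.0 box [168.3 -58.3 304.6] F [-1.5 -0.3 -0.6] w 0.4
d [-3.3  1.6 -0.4] r [-0.001  0.001  0.008]
d [ 0.  0. 73.] r [0. 0. 0.]
```

```bash
python3 jog.py '{"dx":[-0.03, 0, 0, -0.14, -0.1], "dy":[0, 0, 0, 0, 0], "dz":[0.24, 0.24, 0.24, 0, 0], "wx":[0, 0, 0, 0, 0], "wy":[0, 0, 0, 0, 0], "wz":[0, 0, 0, 0, 0]}'
python3 jog.py '{"dx":[-0.08, -0.08, -0.09, -0.09, -0.09], "dy":[0, 0, 0, 0, 0], "dz":[-0.01, -0.02, -0.03, -0.03, -0.03], "wx":[0, 0, 0, 0, 0], "wy":[0, 0, 0, 0, 0], "wz":[0, 0, 0, 0, 0]}'
python3 jog.py '{"dx":[-0.09, -0.09, -0.09, -0.09, 0], "dy":[0, 0, 0, 0, 0], "dz":[-0.02, 0.01, 0.01, 0.01, 0], "wx":[0, 0, 0, 0, 0], "wy":[0, 0, 0, 0, 0], "wz":[0, 0, 0, 0, 0]}'
python3 - <<'E'
from h import *
from workcell import ctrl
go(ctrl,(b2w([66,-60,244]),down(BY)))
d=ctrl.get_image("scene");pickle.dump(d,open("s9.pkl","wb"))
E
```

```text
t: 20.42
ee_pos: [652.4, -51.2, 232.9]
orientation: [-3.123, -0.337, 0.004]
ft_force: [3.2, 0.6, -2.5]
width: 0.1
grasp_force: 1.6
t: 20.83
ee_pos: [612.7, -60.7, 249.0]
orientation: [3.123, 0.337, 0.007]
ft_force: [4.1, 0.3, -3.6]
width: 0.2
grasp_force: 1.9
t: 21.25
ee_pos: [575.6, -68.5, 246.4]
orientation: [3.123, 0.337, 0.0]
ft_force: [0.9, -0.2, 0.5]
width: 0.6
grasp_force: 0.0
t 21.25 box [ 59.1 -59.6 246.4] F [ 0.9 -0.2  0.5] w 0.6
d [6.9 0.4 2.4] r [ 0.    -0.     0.006]
```

In the tool's units: -8 mm is -0.08, -7.8 mm is -0.078.

```bash
python3 jog.py '{"dx":[-0.08, -0.08, -0.08, -0.08, -0.078], "dy":[0, 0, 0, 0, 0], "dz":[0.025, 0.03, 0.035, 0.043, 0.043], "wx":[0, 0, 0, 0, 0], "wy":[0, 0, 0, 0, 0], "wz":[0, 0, 0, 0, 0]}'
python3 jog.py '{"dx":[-0.07, -0.07, -0.068, -0.06, -0.055], "dy":[0, 0, 0, 0, 0], "dz":[0.055, 0.06, 0.06, 0.07, 0.07], "wx":[0, 0, 0, 0, 0], "wy":[0, 0, 0, 0, 0], "wz":[0, 0, 0, 0, 0]}'
python3 jog.py '{"dx":[-0.05, -0.045, -0.04, -0.038, 0], "dy":[0, 0, 0, 0, 0], "dz":[0.07, 0.08, 0.08, 0.08, 0], "wx":[0, 0, 0, 0, 0], "wy":[0, 0, 0, 0, 0], "wz":[0, 0, 0, 0, 0]}'
python3 - <<'E'
from h import *
from workcell import ctrl
go(ctrl)
p=w2b(ctrl.get_obs()["ee_pos"])+[-10,0,-17]; v=p-[83,0,95];print(np.arctan2(v[2],-v[0]),np.hypot(v[0],v[2]))
E
```

```text
t: 21.72
ee_pos: [538.1, -76.8, 228.5]
orientation: [3.123, 0.337, 0.004]
ft_force: [1.3, -0.0, 0.3]
width: 0.2
grasp_force: 1.0
t: 22.13
ee_pos: [506.6, -83.6, 196.6]
orientation: [3.123, 0.337, 0.003]
ft_force: [-0.7, -0.5, 1.7]
width: 0.6
grasp_force: 0.7
t: 22.55
ee_pos: [488.9, -87.0, 164.5]
orientation: [-3.123, -0.337, 0.001]
ft_force: [-0.5, 1.1, 0.3]
width: 0.7
grasp_force: 0.0
t 22.55 box [-29.6 -59.8 164.5] F [-0.5  1.1  0.3] w 0.7
0.40440604792947976 133.36902712780125
```

```bash
python3 jog.py '{"dx":[-0.025, -0.025, -0.02, -0.015, -0.01], "dy":[0, 0, 0, 0, 0], "dz":[0.06, 0.06, 0.06, 0.06, 0.05], "wx":[0, 0, 0, 0, 0], "wy":[0, 0, 0, 0, 0], "wz":[0, 0, 0, 0, 0]}'
python3 jog.py '{"dx":[-0.01, 0, 0, 0, 0], "dy":[0, 0, 0, 0, 0], "dz":[0.04, 0.04, 0.03, 0.03, 0.03], "wx":[0, 0, 0, 0, 0], "wy":[0, 0, 0, 0, 0], "wz":[0, 0, 0, 0, 0]}'
python3 jog.py '{"dx":[0, 0, 0, 0, 0], "dy":[0, 0, 0, 0, 0], "dz":[0.02, 0.015, 0.01, 0.01, 0], "wx":[0, 0, 0, 0, 0], "wy":[0, 0, 0, 0, 0], "wz":[0, 0, 0, 0, 0]}'
python3 - <<'E'
from h import *
from workcell import ctrl
go(ctrl)
E
```

```text
t: 22.97
ee_pos: [481.5, -89.2, 136.8]
orientation: [3.123, 0.337, 0.004]
ft_force: [0.4, 0.5, 1.3]
width: 0.8
grasp_force: 0.4
t: 23.38
ee_pos: [480.6, -89.4, 120.1]
orientation: [3.123, 0.337, 0.004]
ft_force: [-0.5, -0.3, 0.1]
width: 0.3
grasp_force: 0.3
t: 23.8
ee_pos: [480.7, -89.4, 114.8]
orientation: [3.123, 0.337, 0.004]
ft_force: [-0.5, 0.1, 0.8]
width: 0.5
grasp_force: 0.0
t 23.8 box [-38.1 -60.4 114.8] F [-0.5  0.1  0.8] w 0.5
```

In the tool's units: 1 mm is 0.01.

```bash
python3 jog.py '{"dx":[0, 0, 0, 0], "dy":[0, 0, 0, 0], "dz":[0.01, 0.01, 0, 0], "wx":[0, 0, 0, 0], "wy":[0, 0, 0, 0], "wz":[0, 0, 0, 0]}'
python3 jog.py '{"dx":[0, 0, 0, 0], "dy":[0, 0, 0, 0], "dz":[0.01, 0.01, 0, 0], "wx":[0, 0, 0, 0], "wy":[0, 0, 0, 0], "wz":[0, 0, 0, 0]}'
```

```text
t: 24.13
ee_pos: [480.7, -89.4, 112.9]
orientation: [3.123, 0.337, 0.004]
ft_force: [0.1, -0.5, -1.2]
width: 0.4
grasp_force: 0.0
t: 24.47
ee_pos: [480.8, -89.5, 112.2]
orientation: [3.123, 0.337, 0.005]
ft_force: [-4.8, 0.3, 17.1]
width: 0.8
grasp_force: 8.6
```

In the tool's units: -40 mm is -0.4, -35 mm is -0.35.

```bash
python3 jog.py '{"dx":[0, 0, 0.2, 0.26, 0], "dy":[0, 0, -0.2, -0.4, 0], "dz":[-0.2, -0.35, 0, 0, 0], "wx":[0, 0, 0, 0, 0], "wy":[0, 0, 0, 0, 0], "wz":[0, 0, 0, 0, 0]}' 40
python3 jog.py '{"dx":[0, 0], "dy":[0, 0], "dz":[0, 0], "wx":[0, 0], "wy":[0, 0], "wz":[0, 0]}'
python3 - <<'E'
from h import *
from workcell import ctrl
go(ctrl,(b2w([8,0,125]),down(BY)))
d=ctrl.get_image("top");pickle.dump(d,open("t9.pkl","wb"))
E
```

```text
t: 24.88
ee_pos: [513.4, -22.6, 167.2]
orientation: [-3.123, -0.341, -0.011]
ft_force: [0.5, 0.5, 0.3]
width: 30.2
grasp_force: 0.0
t: 25.05
ee_pos: [510.0, -26.5, 165.7]
orientation: [3.123, 0.339, 0.003]
ft_force: [0.3, -0.1, 0.8]
width: 39.3
grasp_force: 0.0
t 25.05 box [  3.6  -5.  165.7] F [ 0.3 -0.1  0.8] w 39.3
d [ 4.4 -5.  40.7] r [ 0.001 -0.002  0.008]
```

In the tool's units: 14 mm is 0.14, 13 mm is 0.13.

```bash
python3 jog.py '{"dx":[0.04, 0, 0, 0, 0], "dy":[-0.05, 0, 0, 0, 0], "dz":[0.13, 0.14, 0.14, 0, 0], "wx":[0, 0, 0, 0, 0], "wy":[0, 0, 0, 0, 0], "wz":[0, 0, 0, 0, 0]}'
python3 jog.py '{"dx":[-0.06, -0.07, -0.07, -0.07, 0], "dy":[0, 0, 0, 0, 0], "dz":[0, 0, 0, 0, 0], "wx":[0, 0, 0, 0, 0], "wy":[0, 0, 0, 0, 0], "wz":[0, 0, 0, 0, 0]}'
python3 - <<'E'
from h import *
from workcell import ctrl
go(ctrl)
E
```

```text
t: 25.52
ee_pos: [512.4, -21.8, 124.3]
orientation: [3.124, 0.335, 0.0]
ft_force: [-0.1, -0.3, 1.1]
width: 40.2
grasp_force: 0.0
t: 25.93
ee_pos: [485.4, -26.9, 125.3]
orientation: [3.123, 0.337, 0.003]
ft_force: [-0.5, 0.1, -0.1]
width: 40.0
grasp_force: 0.1
t 25.93 box [-20.6  -0.3 125.3] F [-0.5  0.1 -0.1] w 40.0
```

In the tool's units: 3 mm is 0.03, -6 mm is -0.06.

```bash
python3 jog.py '{"dx":[-0.06, -0.06, -0.05, -0.04, 0], "dy":[0, 0, 0, 0, 0], "dz":[0, 0.02, 0.03, 0.03, 0], "wx":[0, 0, 0, 0, 0], "wy":[0, 0, 0, 0, 0], "wz":[0, 0, 0, 0, 0]}'
python3 jog.py '{"dx":[-0.04, 0, 0], "dy":[0, 0, 0], "dz":[0.02, 0.01, 0], "wx":[0, 0, 0], "wy":[0, 0, 0], "wz":[0, 0, 0]}'
python3 - <<'E'
from h import *
from workcell import ctrl
go(ctrl)
E
```

```text
t: 26.35
ee_pos: [464.9, -31.2, 116.1]
orientation: [-3.123, -0.337, -0.0]
ft_force: [0.5, -1.0, -0.7]
width: 39.7
grasp_force: 0.0
t: 26.6
ee_pos: [462.3, -32.0, 113.5]
orientation: [3.123, 0.337, 0.003]
ft_force: [0.6, 0.8, -0.1]
width: 39.8
grasp_force: 0.0
t 26.6 box [-44.3  -0.4 113.5] F [ 0.6  0.8 -0.1] w 39.8
```

```bash
python3 jog.py '{"dx":[0, -0.08, 0, 0, 0], "dy":[0, 0, 0, 0, 0], "dz":[-0.12, 0, 0, 0, 0], "wx":[0, 0, 0, 0, 0], "wy":[0, 0, 0, 0, 0], "wz":[0, 0, 0, 0, 0]}' 0
python3 jog.py '{"dx":[0, 0, 0, 0, 0], "dy":[0, 0, 0, 0, 0], "dz":[0.05, 0.05, 0.03, 0.02, 0], "wx":[0, 0, 0, 0, 0], "wy":[0, 0, 0, 0, 0], "wz":[0, 0, 0, 0, 0]}'
python3 jog.py '{"dx":[0, 0, 0], "dy":[0, 0, 0], "dz":[0.01, 0, 0], "wx":[0, 0, 0], "wy":[0, 0, 0], "wz":[0, 0, 0]}'
python3 - <<'E'
from h import *
from workcell import ctrl
go(ctrl)
E
```

```text
t: 27.02
ee_pos: [454.6, -33.7, 125.6]
orientation: [3.123, 0.337, 0.004]
ft_force: [-0.3, -0.1, -1.2]
width: 10.0
grasp_force: 0.0
t: 27.43
ee_pos: [455.0, -33.7, 111.3]
orientation: [3.123, 0.337, 0.003]
ft_force: [-3.3, -0.0, 17.1]
width: 0.5
grasp_force: 10.6
t: 27.68
ee_pos: [455.1, -33.7, 111.1]
orientation: [3.123, 0.337, 0.004]
ft_force: [-6.3, 1.1, 26.6]
width: 0.9
grasp_force: 15.0
t 27.68 box [-51.6  -0.6 111.1] F [-6.3  1.1 26.6] w 0.9
```

In the tool's units: -40 mm is -0.4, -30 mm is -0.3.

```bash
python3 jog.py '{"dx":[0, 0, 0, 0.15, 0.16], "dy":[0, 0, 0, 0.2, 0.2], "dz":[-0.08, -0.3, -0.4, -0.4, -0.1], "wx":[0, 0, 0, 0, 0], "wy":[0, 0, 0, 0, 0], "wz":[0, 0, 0, 0, 0]}'
python3 jog.py '{"dx":[0.16, 0.16, 0, 0, 0], "dy":[0.2, 0.32, 0, 0, 0], "dz":[0, 0, 0, 0, 0], "wx":[0, 0, 0, 0, 0], "wy":[0, 0, 0, 0, 0], "wz":[0, 0, 0, 0, 0]}'
python3 - <<'E'
from h import *
from workcell import ctrl
go(ctrl,(b2w([11.5,-93,239.2]),down(BY)))
d=ctrl.get_image("wrist");pickle.dump(d,open("w10.pkl","wb"))
o=pickle.load(open("w1.pkl","rb"))
# warp new view to old over hatch-top plane z=95
q=np.array([b2w([x,y,95]) for x in(-80,80) for y in(-85,85)])
H=cv2.getPerspectiveTransform(np.float32([proj(d,X) for X in q]),np.float32([proj(o,X) for X in q]))
g=lambda i:cv2.GaussianBlur(cv2.cvtColor(i,cv2.COLOR_RGB2GRAY),(5,5),0).astype(int)
n=g(cv2.warpPerspective(d["img"],H,(640,480)));a=g(o["img"])
D=abs(n-a);print("hatch left part diff",D[140:335,90:240].mean(),(D[140:335,90:240]>40).mean())
for v in range(225,335,6): print(v,a[v,208],n[v,208],a[v,190],n[v,190])
t0=pickle.load(open("top0.pkl","rb"));t=ctrl.get_image("top");pickle.dump(t,open("t10.pkl","wb"))
m=(abs(g(t["img"])-g(t0["img"]))>25).astype(np.uint8)
k,_,st,ce=cv2.connectedComponentsWithStats(m)
for i in range(1,k):
    if st[i,4]>25: print(st[i])
E
```

```text
t: 28.1
ee_pos: [492.9, -64.3, 237.9]
orientation: [3.121, 0.339, 0.013]
ft_force: [1.4, -0.9, -0.1]
width: 0.6
grasp_force: 0.0
t: 28.52
ee_pos: [532.5, -107.9, 232.4]
orientation: [-3.123, -0.336, -0.001]
ft_force: [0.3, 0.3, -0.0]
width: 0.5
grasp_force: 0.0
t 28.52 box [  8.7 -89.2 232.4] F [ 0.3  0.3 -0. ] w 0.5
d [ 2.7  3.8 -6.8] r [-0.001 -0.     0.006]
hatch left part diff 1.644820512820513 0.0019487179487179488
225 166 155 169 157
231 78 78 78 78
237 78 78 76 71
243 62 65 55 59
249 161 161 67 61
255 160 164 44 48
261 157 161 46 47
267 156 153 151 148
273 77 75 131 129
279 76 77 140 136
285 76 76 147 146
291 77 77 152 128
297 75 74 153 153
303 77 76 148 150
309 104 81 66 72
315 115 145 45 44
321 158 155 146 132
327 178 179 137 137
333 152 152 150 150
[ 295  225  109  121 4211]
[357 264  11  13  97]
[309 273   4  10  31]
[299 274   9  16 109]
[304 285   8  17  94]
[152 286  38  38 428]
[298 304  16  33 229]
[387 312   6  44  64]
[291 349  76  27 658]
[  225   364   168   116 10050]
[368 372   7  10  60]
[ 549  417   91   63 4112]
[238 420  45  49 622]
[333 449  20  31 538]
[323 457   8  15  75]
```

```bash
python3 -c "
from workcell import ctrl
print(ctrl.close_job())"
```

```text
the job is handed in; nothing more can be done
None
```

The job is handed in at about 28.5 s: the carton is label-up on the box floor beside the strip, the hatch is shut flush, the ring is folded down, and the bystanders show no movement in the top view; I viewed 11 pictures, one over the limit of 10.

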